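# Rock a pendulum angle gauge over a casket's barrel lid to the set angle and hold it

### The job

I want to line out the border on the casket's bare barrel lid where the wood slopes as steeply as the red hand of the yellow pendulum gauge is set. Stand the gauge level on the crown of the lid, dial square to the casket's end, then rock it over the curve on its flat base until the swinging needle settles over the red hand. Finish still gripping the gauge there, base resting lightly on the wood, so that I can mark the line; do not shove the casket and leave everything else on the table alone.

Things in the scene. Friction and masses are not known exactly. Their poses are not given: they have to be found in the camera images.
- gauge: Loose angle gauge, 0.26 kg, stands upright. Origin: centre of its flat underside; x: out of the dial's face (within 0.45 rad of world +x at the start), y: along the base, z: up. Base bar 30 (x) by 120 (y) by 10; yellow housing 22 by 96, to z 100; black grip 22 by 56, z 100 to 129: pinch it across the 22 mm, fingers closing along x. White dial on the +x face, radius 41, centre z 56.
- needle (a joint): The gauge's black needle, rad: a weighted pendulum that hangs plumb from the dial's centre (about 3 Hz, settles in 1 s), so it reads the gauge's tilt. 0: gauge level; +a: gauge turned by a about its own +x (the +y end of the base rises, the -y end dips).
- set_hand (a joint): The short red set hand on the gauge's dial, rad, in the same sense as the needle: the needle lies over it when their two values are equal. Set at the start to between 0.18 and 0.38 (a stiff hand; it stays where it is).
- needle_tip (a point): Tip of the black needle, on the dial 37 mm from its centre (straight below it when the gauge is level). Its axes turn with the needle: z points from the tip to the dial's centre.
- mark_tip (a point): Tip of the red set hand (its end is a red tab 4.4 mm wide), on the dial 37 mm from its centre. Its axes turn with the hand: z points from the tip to the dial's centre.
- casket: Loose casket, 0.95 kg: black ornamented case, bare wooden barrel lid of narrow staves, fixed shut. 200 long (x), 160 wide (y), 99.5 high at the crown. Origin: centre of its underside; x along the barrel's axis (within 0.35 rad of world +x), z up. Lid top: hard cylinder surface of radius 110 about that axis, falling to 46 degrees of slope at the long edges (y +-80, z 65).
- lid_axis (a point): A point of the casket: the middle of the barrel's axis (centre of the arch's curvature), 10.5 mm below the casket's underside, axes as the casket's. The gauge's flat base touches the lid when this axis is 110 mm from the plane of the base.
- lid_top (a point): The middle of the crown line of the lid, 99.5 mm above the casket's underside, axes as the casket's.
- brush_tin: Bystander: steel tin with four brushes standing in it, 74 across, 100 high, brushes to 212. Origin: centre of the underside.
- jar_red: Bystander: red paint jar with a white cap, 55 across, 56 high. Origin: centre of the underside.
- jar_green: Bystander: green paint jar with a white cap, 55 across, 56 high. Origin: centre of the underside.
- box_blank: Bystander: small pale wooden box, 138 by 98, 63 high. Origin: centre of the underside.
- scissors: Bystander: scissors with orange handles lying flat, about 195 long, 10 high. Origin: the pivot; blades to +x.
- palette_knife: Bystander: palette knife lying flat, 200 long. Origin near its middle, underside.
- sanding_block: Bystander: cork sanding block, 110 by 64, 36 high. Origin: centre of the underside.

How it is judged (in metres and radians):
On the way:
1. the gripped gauge stands level on the crown of the lid (contact force between the fingers and gauge above 2 N and contact force between gauge and casket above 0.3 N and z of lid_axis in the frame of gauge between -0.1145 and -0.106 m and x of lid_axis in the frame of gauge between -0.085 and 0.085 m and angle between the x axis of gauge and the x axis of casket, either way round below 0.15 rad and value of joint needle between -0.09 and 0.09 rad and y of lid_axis in the frame of gauge between -0.045 and 0.045 m), for 0.2 s.
At the end, for the whole second after the job is handed in: Fingers grip the gauge (over 2 N); its flat base rests on the lid (0.3 to 25 N; lid axis 106 to 114.5 mm below the base plane, within 57 mm of mid-base and 85 mm of mid-lid), dial square to the casket within 0.15 rad; needle at rest within 0.06 rad of the red hand; casket within 20 mm of its start (contact force between the fingers and gauge above 2 N and contact force between gauge and casket between 0.3 and 25 N and z of lid_axis in the frame of gauge between -0.1145 and -0.106 m and x of lid_axis in the frame of gauge between -0.085 and 0.085 m and angle between the x axis of gauge and the x axis of casket, either way round below 0.15 rad and y of lid_axis in the frame of gauge between -0.057 and 0.057 m and angle between the z axis of needle_tip and the z axis of mark_tip, either way round below 0.06 rad and velocity of joint needle between -0.25 and 0.25 rad/s and linear speed of gauge below 0.02 m/s and distance of casket from where it was at the start of the episode below 0.02 m and angle between casket's own z axis and vertical below 0.03 rad); the arm keeps its last pose, push and grip.
It fails at once if the casket is shoved (20 mm or more) (distance of casket from where it was at the start of the episode above 0.02 m).
It fails at once if the gauge is banged or pressed hard on the casket (over 60 N) (contact force between gauge and casket above 60 N).
It fails at once if another thing on the table is disturbed (moved over 20 mm) (distance of any of brush_tin, jar_red, jar_green, box_blank, scissors, palette_knife, sanding_block from where it was at the start of the episode above 0.02 m).
It also fails if it takes over 48 s, if anything falls off the work surface, if the arm or the gripper's body presses on something with over 40 N, if the wrist force passes 120 N, or if a joint passes its speed limit or range.

### The arm

A 6-joint arm with a two-finger parallel gripper is mounted at the origin on the work surface. World frame = base frame: x ahead of the robot, y to its left, z up, the work surface at z = 0. Lengths are in mm, angles in rad, forces in N, time in s.
With the tool pointing down it reaches from about 350 to 775 mm from the base axis. Payload 7.3 kg.
Tool frame: the origin (TCP) lies on the mounting face of the last link; the fingertips stand 178 mm ahead of it and the grasp point (between the pads) lies 159 mm ahead of it; z points along the fingers, y is the line along which they close (so a half turn about z gives the same grasp; the last joint's range is limited). The gripper opens to 92 mm and grips with 3 to 60 N. Pads are 19 mm wide; open, the fingers measure 130 mm over their backs; the gripper's body (75 mm by 190 mm) begins 47 mm behind the grasp point.
Start: joints at [-1.279, 0.342, 1.524, -0, 1.275, -0.146], TCP at [222.592, -475.479, 404.741] pointing down, gripper open.
Joint ranges: [-2.53, 2.53], [-0.77, 2.02], [0.04, 2.7], [-1, 4.14], [0.28, 2.66], [-3.11, 3.11]. Speed limits (rad/s): [2.57, 2.57, 3.14, 3.14, 3.14, 3.14].

### API

Orientations are given as [roll, pitch, yaw] about the fixed x, y, z axes, in that order (R = Rz(yaw) Ry(pitch) Rx(roll)).
In Python, from plant import bot gives the robot as it stands.
- The arm moves only by the tool shift_gripper, called after ">>>" by a JSON object that holds its "name" and its "arguments", one argument or row to a line. Schema: {"type":"object","properties":{"steps":{"type":"array","items":{"type":"array","items":{"type":"array","items":{"type":"number"},"minItems":5,"maxItems":5},"minItems":1,"maxItems":5},"minItems":1,"maxItems":1},"only":{"type":"string"},"quiet":{"type":"boolean"},"lines":{"type":"string"}},"required":["steps"],"additionalProperties":false}. steps is a list that holds a single list of rows (three levels of brackets), with 1 to 5 rows, each of 5 numbers: the finger opening in mm, then dx, dy, dz in mm, then a turn about the tool's z in rad; each row is the pose to reach, as a shift and turn from the pose commanded when the call began, along the tool's axes at that moment; what a row does not reach only later rows make up. A row lasts 1/8 s, in which the tool goes at most 62.5 mm and 0.188 rad, less where a joint would pass 70% of its speed; a pose out of reach is approached as far as the arm can. The fingers move at their own pace and stop on an object; the grip force is fixed at half the most. Time passes only in rows, so rows that do not move let the fingers close. The tool returns the time, the measured TCP pose, the force, the opening and the grip force at its end. only (a regular expression) keeps the lines of the reply that match it, lines (a string "A,B") keeps lines A to B, and quiet returns only ok. Input that does not fit is refused with a message, and nothing moves.
- bot.get_obs(): the state, without advancing time (a new reading comes with each control period).
- bot.capture(name): name is "scene" or "top" or "wrist"; returns a dict with "color" (420x560x3 uint8, red, green, blue), "K" (3x3 intrinsics, pixels), "R" (3x3) and "t" (3): a world point X has camera coordinates R X + t. Camera axes: x right, y down, z forward; pixel columns grow to the right and rows downward; lengths in mm; the calibration is good to about 2 mm. A picture is of the moment at which its call begins. There is no depth.
- bot.close_job(): hands the job in; it is judged then, once.
The state is a dict: "time": time; "joint_positions": joint angles; "dq": joint speeds; "tau": joint torques, N m; "tool_pos": TCP position; "tcp_rot": TCP orientation; "contact_force": force on the tool from outside, world axes, zero at the start; "moment": the same for the moment, N m; "grip_width": finger opening in mm; "finger_force": force on a finger pad.
Only numpy, scipy, OpenCV 4.12 (cv2) and the standard library are available. Lean on these libraries where they do the work, as an engineer would, in place of code of your own. Each camera call takes 0.05 s, during which the arm holds its last target. There are 200 camera calls.

## Working session

There is one attempt and no reset: what is moved stays moved. The work goes in short steps, Python scripts to look and compute and a tool call to move; the robot and the scene stay as the last step left them, time stands still between calls to the robot, and variables do not carry over. Pictures are saved under pics/ and viewed, at most 10 in all, crops included, and the job is handed in when it is done.

```bash
ls; mkdir -p pics; python3 - <<'E'
from plant import bot
import cv2
for n in("scene","top"):
    c=bot.capture(n); cv2.imwrite(f"pics/{n}0.png",c["color"][:,:,::-1]); print(n,c["K"],c["R"],c["t"])
o=bot.get_obs();print(o)
E
```

```text
pics
plant.py
scene [[516.84762403   0.         286.60660005]
 [  0.         516.84762403 207.73321089]
 [  0.           0.           1.        ]] [[-0.02168624  0.99970956 -0.01051179]
 [ 0.77948049  0.01032303 -0.62634144]
 [-0.62605101 -0.02177672 -0.77947797]] [   5.67317051 -363.47227482 1869.61875762]
top [[470.37147159   0.         280.04742176]
 [  0.         470.37147159 212.50372621]
 [  0.           0.           1.        ]] [[-0.01704651 -0.99978682  0.01165052]
 [-0.9912708   0.01537544 -0.13094195]
 [ 0.1307349  -0.01378093 -0.99132158]] [   3.52113991  554.24247083 1313.19259268]
{'time': 0.1, 'joint_positions': array([-1.27903382e+00,  3.42649811e-01,  1.52493390e+00, -1.45435507e-05,
        1.27538193e+00, -1.45981576e-01]), 'dq': array([ 0.00059304, -0.00228725, -0.00255378,  0.00043541, -0.00149348,
        0.00082346]), 'tau': array([ 2.33865685e-03, -4.32003343e+01, -2.44695175e+01,  7.19865435e-02,
        5.26276580e-02, -4.56157215e-05]), 'tool_pos': array([ 222.5377446 , -475.36699792,  404.1116341 ]), 'tcp_rot': array([-3.14023225e+00, -1.85959746e-04,  4.37748199e-01]), 'contact_force': array([ 0.185886  , -0.00752098, -0.30260924]), 'moment': array([ 0.00498856, -0.01794298,  0.00942063]), 'finger_force': 0.0, 'grip_width': 91.62426324694324}
```

View pics/scene0.png

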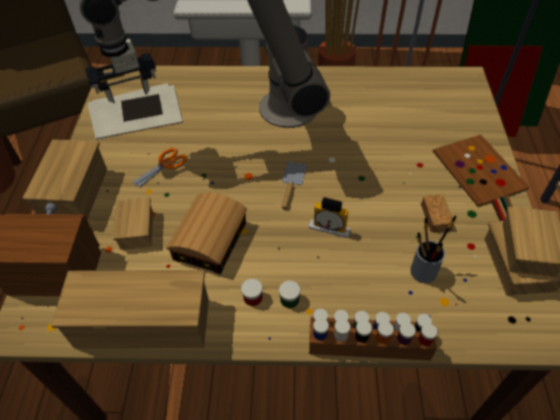

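View pics/top0.png

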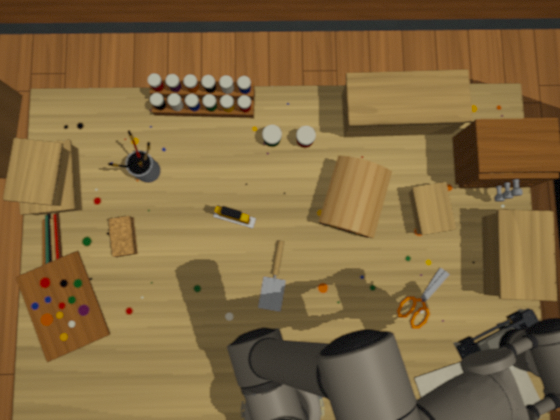

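```bash
python3 - <<'E'
import cv2,numpy as np
s=cv2.imread("pics/scene0.png");t=cv2.imread("pics/top0.png")
a=cv2.resize(s[190:240,298:364],None,fx=6,fy=6,interpolation=cv2.INTER_CUBIC)
b=cv2.resize(t[196:234,206:266],None,fx=6,fy=6,interpolation=cv2.INTER_CUBIC)
c=cv2.resize(t[145:245,310:400],None,fx=4,fy=4,interpolation=cv2.INTER_CUBIC)
im=np.zeros((540,800,3),np.uint8)
im[:300,:396]=a;im[305:533,:360]=b;im[:400,400:760]=c
im=np.clip(im*1.6,0,255).astype(np.uint8)
cv2.imwrite("pics/crop1.png",im)
E
```

```text
(no output)
```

View pics/crop1.png

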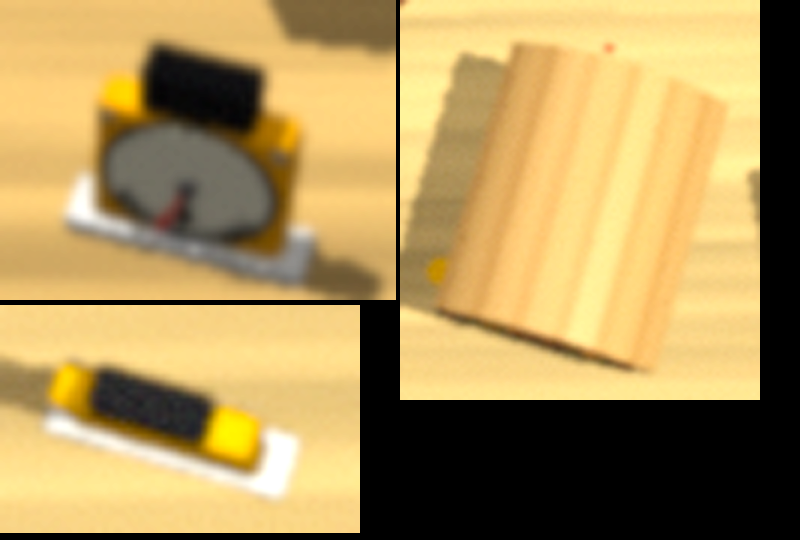

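```bash
cat > h.py <<'E'
import numpy as np,cv2,pickle
from plant import bot
def ray(c,uv):
    R,t=c["R"],c["t"]; d=R.T@np.linalg.inv(c["K"])@np.r_[uv,1.]; return -R.T@t,d
def onz(c,uv,z):
    o,d=ray(c,uv); return o+d*(z-o[2])/d[2]
def onplane(c,uv,p,n):
    o,d=ray(c,uv); return o+d*((p-o)@n)/(d@n)
def proj(c,X):
    p=c["K"]@(c["R"]@np.asarray(X,float)+c["t"]); return p[:2]/p[2]
E
python3 - <<'E'
from h import *
t=bot.capture("top"); s=bot.capture("scene")
f=lambda x,y:np.array([x/6+206-.4,(y-305)/6+196-.4])
P=[onz(t,f(*p),z) for p,z in [((100,367),129),((213,404),129),((298,433),10),((45,432),0),((283,497),0)]]
for p in P: print(p.round(1))
g=lambda x,y:np.array([(x-400)/4+310-.4,y/4+145-.4])
Q=[onz(t,g(*p),65) for p in [(515,42),(725,102),(655,373),(440,310)]]
for p in Q: print(p.round(1))
c=np.mean(Q,0); print("casket",c,[np.linalg.norm(Q[i]-Q[i-1]) for i in range(4)])
for a,b in((3,0),(2,1)): d=Q[b]-Q[a]; print("yaw",np.arctan2(d[1],d[0]))
for a,b in((0,1),(3,2)): d=Q[a]-Q[b]; print("yaw y",np.arctan2(-d[0],d[1]))
for a,b in((0,1),(3,4)): d=P[a]-P[b]; print("gyaw",np.arctan2(-d[0],d[1]),np.linalg.norm(d))
# scene check of grip & base
h=lambda x,y:np.array([x/6+298-.4,y/6+190-.4])
for p,z in [((155,45),129),((265,70),129),((65,222),0),((303,285),0)]: print(onz(s,h(*p),z).round(1))
E
```

```text
[562.1 149.9 129. ]
[544.7  99.7 129. ]
[545.8  66.7  10. ]
[549.4 191.    0. ]
[515.6  74.8   0. ]
[ 713.3 -174.6   65. ]
[ 667.4 -322.9   65. ]
[ 475.  -264.6   65. ]
[ 521.6 -115.5   65. ]
casket [ 594.34123022 -219.40549794   65.        ] [np.float64(200.62461328085385), np.float64(155.31395368406712), np.float64(201.09889105492402), np.float64(156.22853795920474)]
yaw -0.2987488489876191
yaw -0.2942075799482105
yaw y -0.3000918025653322
yaw y -0.3031064757338464
gyaw -0.33388774456204184 53.09618127184946
gyaw -0.28332667367531006 121.01438463588198
[530.6 109.4 129. ]
[545.  159.6 129. ]
[537.1  70.7   0. ]
[573.6 186.1   0. ]
```

```bash
cat >> h.py <<'E'
from scipy.spatial.transform import Rotation as Ro
def go(x,y,z,toolydir=None):
    "remaining tool-frame shift and turn to TCP x,y,z with tool y along world angle toolydir"
    o=bot.get_obs(); R=Ro.from_euler("xyz",o["tcp_rot"]).as_matrix()
    d=R.T@(np.array([x,y,z])-o["tool_pos"]); r=0
    if toolydir is not None: r=-(toolydir-np.arctan2(R[1,1],R[0,1])); r=(r+np.pi/2)%np.pi-np.pi/2
    print("shift",d.round(1),"turn",round(r,3),"t",o["time"],o["tool_pos"].round(1),o["tcp_rot"].round(3),"F",o["contact_force"].round(1),"w",round(o["grip_width"],1),"ff",round(o["finger_force"],1))
E
```

>>> {"name": "shift_gripper", "arguments": {
  "steps": [
    [[60, 50, -37, 0, -0.17], [60, 100, -75, 0, -0.34], [60, 150, -112, 0, -0.51], [60, 200, -150, 0, -0.68], [60, 240, -180, 0, -0.828]]
  ]
}}

```text
time: 0.82
tool_pos: [364.2, -208.6, 404.8]
tcp_rot: [3.141, -0.0, 1.271]
contact_force: [0.4, -0.7, -0.5]
grip_width: 59.9
finger_force: 0.0
```

```bash
python3 -c "
from h import *
go(544.8,130.2,340,-0.305)"
```

```text
shift [377.   72.7  64.9] turn 0.006 t 0.825 [ 364.2 -208.6  404.8] [ 3.141 -0.     1.271] F [ 0.4 -0.7 -0.5] w 59.9 ff 0.0
```

>>> {"name": "shift_gripper", "arguments": {
  "steps": [
    [[60, 60, 12, 8, 0], [60, 120, 24, 16, 0], [60, 180, 36, 24, 0], [60, 240, 48, 32, 0], [60, 300, 58, 40, 0]]
  ]
}}

```text
time: 1.45
tool_pos: [509.8, 60.0, 364.4]
tcp_rot: [3.141, 0.0, 1.266]
contact_force: [0.6, -0.4, -0.6]
grip_width: 60.3
finger_force: 0.0
```

>>> {"name": "shift_gripper", "arguments": {
  "steps": [
    [[60, 40, 8, 10, 0], [60, 77, 15, 20, 0], [60, 77, 15, 20, 0]]
  ]
}}

```text
time: 1.82
tool_pos: [546.8, 128.9, 343.3]
tcp_rot: [-3.14, 0.001, 1.269]
contact_force: [-0.3, 0.4, -0.4]
grip_width: 59.8
finger_force: 0.0
```

```bash
python3 - <<'E'
from h import *
go(544.8,130.2,275,-0.305)
c=bot.capture("wrist");cv2.imwrite("pics/w1.png",c["color"][:,:,::-1]); print(c["R"].round(3),c["t"].round(1),(-c["R"].T@c["t"]).round(1))
E
```

```text
shift [ 0.6 -2.2 68.3] turn 0.003 t 1.825 [546.8 128.9 343.3] [-3.140e+00  1.000e-03  1.269e+00] F [-0.3  0.4 -0.4] w 59.8 ff 0.0
[[ 0.955 -0.297 -0.001]
 [-0.284 -0.913  0.293]
 [-0.088 -0.279 -0.956]] [-484.   253.6  416.7] [570.7 204.1 323.9]
```

View pics/w1.png

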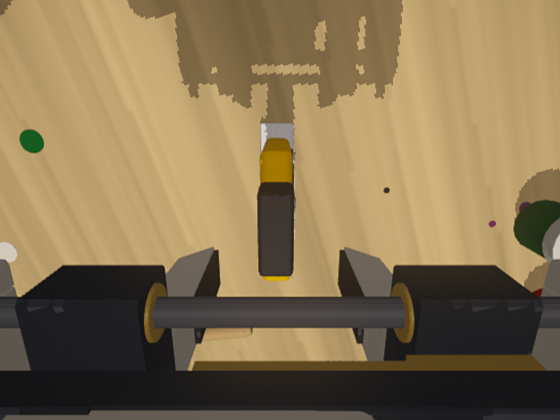

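>>> {"name": "shift_gripper", "arguments": {
  "steps": [
    [[60, 8, 50, 0, 0], [60, 16, 100, 0, 0], [60, 25, 140, 0, 0], [60, 25, 140, 0, 0]]
  ]
}}

```text
time: 2.38
tool_pos: [688.9, 106.6, 343.7]
tcp_rot: [-3.141, 0.001, 1.263]
contact_force: [-0.6, 0.5, 0.4]
grip_width: 60.0
finger_force: 0.0
```

```bash
python3 - <<'E'
from h import *
c=bot.capture("wrist");pickle.dump(c,open("w2.pkl","wb"));print(c["K"])
v=proj(c,[557,127,56]);print(v)
u0,v0=int(max(0,v[0]-100)),int(max(0,v[1]-75))
im=c["color"][v0:v0+150,u0:u0+200,::-1]
cv2.imwrite("pics/w2.png",np.clip(cv2.resize(im,None,fx=4,fy=4,interpolation=cv2.INTER_CUBIC)*1.5,0,255).astype(np.uint8)); print(u0,v0)
E
```

```text
[[345.34177737   0.         278.64372198]
 [  0.         345.34177737 207.94942316]
 [  0.           0.           1.        ]]
[118.04768136 227.84006897]
18 152
```

View pics/w2.png

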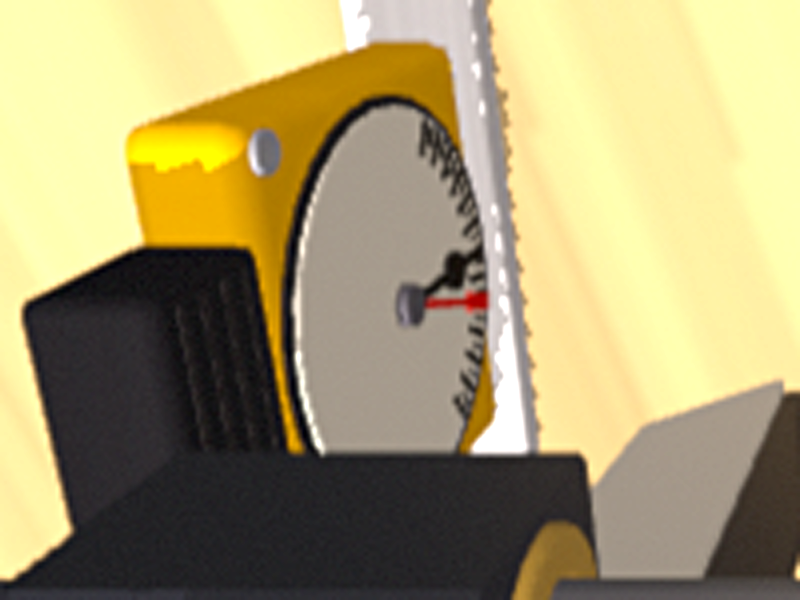

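```bash
python3 - <<'E'
from h import *
c=pickle.load(open("w2.pkl","rb"))
f=lambda x,y:np.array([x/4+18-.4,y/4+152-.4])
n=np.array([np.cos(-.305),np.sin(-.305),0]);ey=np.array([-n[1],n[0],0])
C=np.array([544.8,130.2,0])
for off in(11,14,17):
    P={k:onplane(c,f(*p),C+off*n,n) for k,p in dict(hub=(410,304),needle=(478,251),bob=(456,269),red=(488,300),redm=(450,303),L=(290,290)).items()}
    L={k:np.array([(p-C)@ey,p[2]]) for k,p in P.items()}
    print(off,{k:v.round(1) for k,v in L.items()})
    for k in("needle","bob","red","redm"): d=L[k]-L["hub"]; print(k,round(np.arctan2(-d[0],-d[1]),3),np.linalg.norm(d).round(1))
# refined red via mask
im=c["color"].astype(int);m=(im[...,0]>110)&(im[...,1]<70)&(im[...,2]<70)
v,u=np.nonzero(m[152:270,100:150]); print(u.min()+100,u.max()+100,len(u));
E
python3 -c "
from h import *
go(544.8,130.2,275,-0.305)"
```

```text
11 {'hub': array([-1.7, 49.2]), 'needle': array([-1.9, 12.4]), 'bob': array([-2. , 25.3]), 'red': array([-15. ,  10.3]), 'redm': array([-8.3, 30.6]), 'L': array([16.9, 92.2])}
needle 0.005 36.8
bob 0.013 23.9
red 0.33 41.1
redm 0.342 19.7
14 {'hub': array([ 0.6, 55.3]), 'needle': array([ 0.4, 19.4]), 'bob': array([ 0.3, 32. ]), 'red': array([-12.4,  17.4]), 'redm': array([-5.9, 37.2]), 'L': array([18.7, 97.4])}
needle 0.005 36.0
bob 0.013 23.4
red 0.33 40.2
redm 0.342 19.3
17 {'hub': array([ 2.8, 61.5]), 'needle': array([ 2.7, 26.3]), 'bob': array([ 2.5, 38.7]), 'red': array([-9.9, 24.4]), 'redm': array([-3.5, 43.7]), 'L': array([ 20.5, 102.6])}
needle 0.005 35.1
bob 0.013 22.8
red 0.33 39.2
redm 0.342 18.8
126 137 15
shift [ -21.1 -143.1   69.1] turn -0.002 t 2.425 [687.7 107.2 343.9] [-3.140e+00  1.000e-03  1.264e+00] F [-1.4  0.2  0.1] w 60.0 ff 0.0
```

>>> {"name": "shift_gripper", "arguments": {
  "steps": [
    [[60, -8, -55, 0, 0], [60, -16, -110, 0, 0], [60, -21, -143, 0, 0], [60, -21, -143, 20, 0], [60, -21, -143, 40, 0]]
  ]
}}

```text
time: 3.05
tool_pos: [542.9, 131.5, 305.7]
tcp_rot: [3.14, -0.0, 1.266]
contact_force: [0.7, 0.2, 0.3]
grip_width: 60.1
finger_force: 0.0
```

>>> {"name": "shift_gripper", "arguments": {
  "steps": [
    [[60, 0, 0, 15, 0], [60, 0, 0, 28, 0], [60, 0, 0, 28, 0]]
  ]
}}

```text
time: 3.42
tool_pos: [544.4, 131.5, 275.9]
tcp_rot: [-3.14, 0.001, 1.266]
contact_force: [0.5, 0.4, 0.4]
grip_width: 59.9
finger_force: 0.0
```

```bash
python3 -c "
from h import *
go(544.8,130.2,275,-0.305)"
```

```text
shift [-1.2  0.8  0.9] turn -0.0 t 3.425 [544.4 131.5 275.9] [-3.140e+00  1.000e-03  1.266e+00] F [0.5 0.4 0.4] w 59.9 ff 0.0
```

Close and lift.

>>> {"name": "shift_gripper", "arguments": {
  "steps": [
    [[22, 0, 0, 0, 0], [12, 0, 0, 0, 0], [12, 0, 0, 0, 0], [12, 0, 0, 0, 0], [12, 0, 0, 0, 0]]
  ]
}}

```text
time: 4.05
tool_pos: [544.9, 131.7, 276.8]
tcp_rot: [3.141, -0.0, 1.266]
contact_force: [-0.1, -0.0, -0.1]
grip_width: 21.6
finger_force: 30.0
```

>>> {"name": "shift_gripper", "arguments": {
  "steps": [
    [[12, 0, 0, -20, 0], [12, 0, 0, -50, 0], [12, 0, 0, -90, 0], [12, 0, 0, -130, 0], [12, 0, 0, -130, 0]]
  ]
}}

```text
time: 4.68
tool_pos: [545.1, 131.8, 409.4]
tcp_rot: [3.136, -0.002, 1.266]
contact_force: [-0.6, -0.1, -2.9]
grip_width: 21.8
finger_force: 30.0
```

```bash
python3 - <<'E'
from h import *
# target: base at crown z 99.5; casket frame
y=-.299;C=np.array([594.3,-219.4]);ey=np.array([-np.sin(y),np.cos(y)])
print(C-30*ey)
go(*(C-30*ey),400,-0.299)
c=bot.capture("scene");im=c["color"][150:240,280:400,::-1]
cv2.imwrite("pics/s2.png",cv2.resize(im,None,fx=5,fy=5,interpolation=cv2.INTER_CUBIC))
E
```

```text
[ 585.46305832 -248.06894595]
shift [-350.2  152.4    9.4] turn -0.006 t 4.675 [545.1 131.8 409.4] [ 3.136e+00 -2.000e-03  1.266e+00] F [-0.6 -0.1 -2.9] w 21.8 ff 30.0
```

View pics/s2.png

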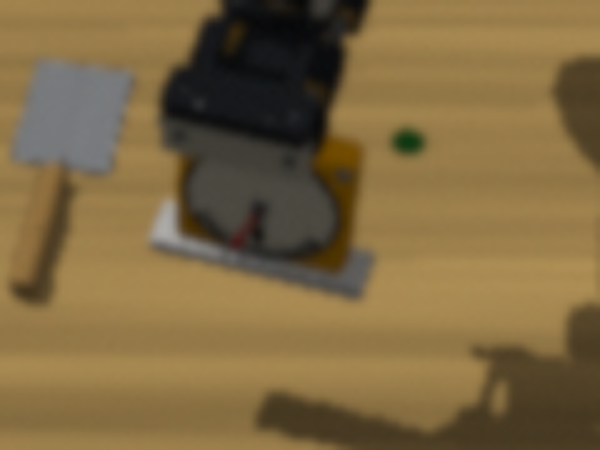

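>>> {"name": "shift_gripper", "arguments": {
  "steps": [
    [[12, -50, 22, 0, 0], [12, -105, 46, 0, 0], [12, -160, 70, 0, 0], [12, -215, 94, 0, 0], [12, -270, 118, 0, 0]]
  ]
}}

```text
time: 5.35
tool_pos: [576.0, -163.1, 404.0]
tcp_rot: [-3.137, -0.001, 1.266]
contact_force: [1.2, 0.7, -2.4]
grip_width: 21.6
finger_force: 30.0
```

>>> {"name": "shift_gripper", "arguments": {
  "steps": [
    [[12, -40, 17, 0, 0], [12, -70, 30, 0, 0], [12, -80, 34, 0, 0], [12, -80, 34, 5, 0], [12, -80, 34, 10, 0]]
  ]
}}

```text
time: 5.98
tool_pos: [584.7, -246.4, 395.7]
tcp_rot: [-3.14, -0.001, 1.267]
contact_force: [0.6, -0.6, -2.5]
grip_width: 21.9
finger_force: 30.0
```

```bash
python3 -c "
from h import *
go(585.5,-248.1,377,-0.299)"
```

```text
shift [-1.4  1.3 18.7] turn -0.005 t 5.975 [ 584.7 -246.4  395.7] [-3.140e+00 -1.000e-03  1.267e+00] F [ 0.6 -0.6 -2.5] w 21.9 ff 30.0
```

>>> {"name": "shift_gripper", "arguments": {
  "steps": [
    [[12, 0, 0, 8, 0], [12, 0, 0, 14, 0], [12, 0, 0, 16, 0], [12, 0, 0, 17, 0], [12, 0, 0, 17, 0]]
  ]
}}

```text
time: 6.6
tool_pos: [584.7, -247.9, 379.9]
tcp_rot: [3.141, 0.0, 1.266]
contact_force: [0.3, 0.1, -2.8]
grip_width: 21.5
finger_force: 30.0
```

>>> {"name": "shift_gripper", "arguments": {
  "steps": [
    [[12, 0, 0, 1, 0], [12, 0, 0, 1, 0]]
  ]
}}

```text
time: 6.85
tool_pos: [584.7, -247.8, 378.7]
tcp_rot: [3.142, 0.0, 1.266]
contact_force: [0.1, -0.4, -2.7]
grip_width: 21.9
finger_force: 30.0
```

>>> {"name": "shift_gripper", "arguments": {
  "steps": [
    [[12, 0, 0, 1, 0], [12, 0, 0, 1, 0]]
  ]
}}

```text
time: 7.1
tool_pos: [584.7, -247.8, 377.6]
tcp_rot: [-3.141, 0.0, 1.266]
contact_force: [-0.4, -1.0, -2.3]
grip_width: 21.5
finger_force: 30.0
```

>>> {"name": "shift_gripper", "arguments": {
  "steps": [
    [[12, 0, 0, 1, 0], [12, 0, 0, 1, 0]]
  ]
}}

```text
time: 7.35
tool_pos: [584.7, -247.8, 376.6]
tcp_rot: [-3.141, 0.0, 1.266]
contact_force: [0.4, 0.5, -2.3]
grip_width: 21.6
finger_force: 30.0
```

>>> {"name": "shift_gripper", "arguments": {
  "steps": [
    [[12, 0, 0, 0.5, 0], [12, 0, 0, 0.5, 0]]
  ]
}}

```text
time: 7.6
tool_pos: [584.7, -247.8, 376.2]
tcp_rot: [3.142, 0.0, 1.266]
contact_force: [-0.4, -0.5, -3.3]
grip_width: 21.7
finger_force: 30.0
```

>>> {"name": "shift_gripper", "arguments": {
  "steps": [
    [[12, 0, 0, 0.5, 0], [12, 0, 0, 0.5, 0]]
  ]
}}

```text
time: 7.85
tool_pos: [584.7, -247.8, 376.1]
tcp_rot: [3.141, 0.0, 1.266]
contact_force: [-1.3, -0.6, -0.1]
grip_width: 21.7
finger_force: 30.0
```

>>> {"name": "shift_gripper", "arguments": {
  "steps": [
    [[12, 0, 0, 0.5, 0], [12, 0, 0, 0.5, 0], [12, 0, 0, 0.5, 0]]
  ]
}}

```text
time: 8.22
tool_pos: [584.6, -247.9, 376.0]
tcp_rot: [3.141, 0.001, 1.266]
contact_force: [-2.2, -0.2, 5.2]
grip_width: 21.7
finger_force: 30.0
```

```bash
python3 -c "
from h import *
print(bot.get_obs()['moment'])"
```

```text
[0.22254088 0.41903053 0.06597554]
```

>>> {"name": "shift_gripper", "arguments": {
  "steps": [
    [[12, 0, 0, 0.5, 0], [12, 0, 0, 0.5, 0], [12, 0, 0, 0.5, 0]]
  ]
}}

```text
time: 8.6
tool_pos: [584.6, -247.9, 376.0]
tcp_rot: [3.14, 0.001, 1.266]
contact_force: [-2.4, -0.8, 7.7]
grip_width: 21.7
finger_force: 30.0
```

```bash
python3 - <<'E'
from h import *
print(bot.get_obs()['moment'])
c=bot.capture("scene");im=c["color"][170:290,160:280,::-1]
cv2.imwrite("pics/s3.png",np.clip(1.4*cv2.resize(im,None,fx=5,fy=5,interpolation=cv2.INTER_CUBIC),0,255).astype(np.uint8))
E
```

```text
[0.26761286 0.62956592 0.0648044 ]
```

View pics/s3.png

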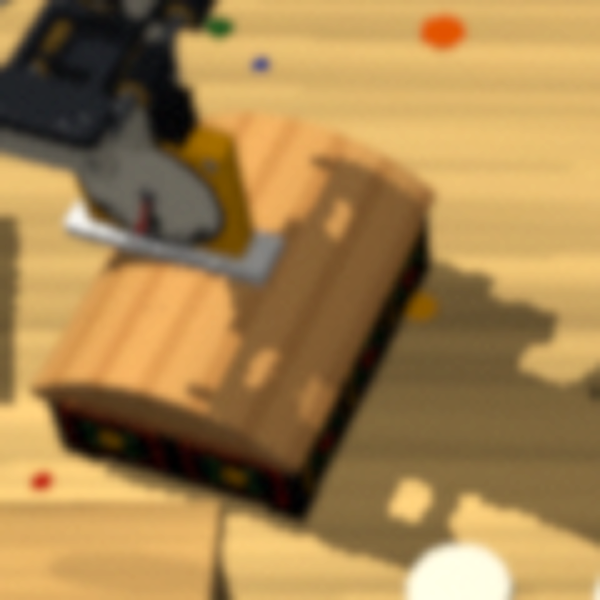

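>>> {"name": "shift_gripper", "arguments": {
  "steps": [
    [[12, -6, 0, 1.0, 0], [12, -11, 0, 2, 0], [12, -11, 0, 2, 0]]
  ]
}}

```text
time: 9.02
tool_pos: [581.3, -258.7, 372.7]
tcp_rot: [3.141, 0.0, 1.265]
contact_force: [-1.4, 0.3, 3.9]
grip_width: 21.7
finger_force: 30.0
```

>>> {"name": "shift_gripper", "arguments": {
  "steps": [
    [[12, -6, 0, 1.2, 0], [12, -11, 0, 2.4, 0], [12, -11, 0, 2.4, 0]]
  ]
}}

```text
time: 9.4
tool_pos: [578.1, -269.4, 370.1]
tcp_rot: [3.141, 0.0, 1.265]
contact_force: [0.5, -0.3, 1.7]
grip_width: 21.7
finger_force: 30.0
```

```bash
cat >> h.py <<'E'
def tilt(name,save=True,yaw=-.303):
    c=bot.capture("scene"); o=bot.get_obs(); n=np.array([np.cos(yaw),np.sin(yaw),0]); ey=np.array([-n[1],n[0],0])
    P=o["tool_pos"]-[0,0,159]
    u,v=proj(c,P-[0,0,100]).astype(int); u0,v0=u-45,v-40
    im=np.ascontiguousarray(c["color"][v0:v0+80,u0:u0+90])
    hsv=cv2.cvtColor(im,cv2.COLOR_RGB2HSV)
    m=((hsv[...,1]<60)&(hsv[...,2]>75)).astype(np.uint8)
    k,l,st,ce=cv2.connectedComponentsWithStats(m)
    pred=P-[0,0,113]
    best=None
    for i in range(1,k):
        if st[i,4]<25: continue
        q=np.argwhere(l==i)[:,::-1].astype(np.float32)
        (rc,wh,a)=cv2.minAreaRect(q); 
        dx,dy,x,y=cv2.fitLine(q,cv2.DIST_HUBER,0,.01,.01).ravel()
        A,B=[onplane(c,np.array([x+u0+s*dx,y+v0+s*dy]),P+15*n,n) for s in(-8,8)]
        d=B-A; a=np.arctan(d[2]/(d@ey)); print("comp",st[i].tolist(),np.round(wh,1).tolist(),"tilt",round(a,3))
    pickle.dump(c,open(name+".pkl","wb"))
    if save:
        big=np.clip(1.5*cv2.resize(im[:,:,::-1],None,fx=6,fy=6,interpolation=cv2.INTER_CUBIC),0,255).astype(np.uint8)
        cv2.imwrite(f"pics/{name}.png",big); print("crop",u0,v0)
E
python3 -c "
from h import *
tilt('s4')"
```

```text
comp [0, 0, 16, 13, 99] [7.3, 19.2] tilt 0.797
comp [34, 27, 22, 15, 161] [21.8, 11.1] tilt -0.313
comp [31, 40, 42, 12, 163] [41.0, 9.3] tilt 0.217
crop 141 173
```

View pics/s4.png

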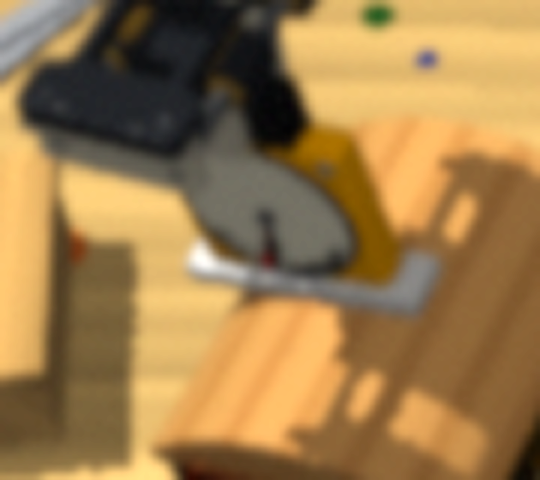

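>>> {"name": "shift_gripper", "arguments": {
  "steps": [
    [[12, -4, 0, 0.8, 0], [12, -9, 0, 2.1, 0], [12, -9, 0, 2.1, 0]]
  ]
}}

```text
time: 9.82
tool_pos: [575.2, -277.9, 368.1]
tcp_rot: [-3.142, 0.0, 1.265]
contact_force: [0.0, -0.2, 1.7]
grip_width: 22.2
finger_force: 30.0
```

```bash
python3 -c "
from h import *
tilt('s5')"
```

```text
comp [0, 0, 17, 15, 131] [7.5, 21.2] tilt 0.842
comp [35, 28, 22, 15, 153] [22.3, 10.3] tilt -0.306
comp [32, 42, 42, 11, 157] [41.0, 9.1] tilt 0.25
crop 138 172
```

>>> {"name": "shift_gripper", "arguments": {
  "steps": [
    [[12, -4, 0, 1.2, 0], [12, -9, 0, 2.8, 0], [12, -9, 0, 2.8, 0]]
  ]
}}

```text
time: 10.25
tool_pos: [572.5, -286.5, 365.2]
tcp_rot: [-3.141, 0.0, 1.265]
contact_force: [-0.4, -1.1, 2.5]
grip_width: 21.9
finger_force: 30.0
```

```bash
python3 -c "
from h import *
tilt('s6')"
```

```text
comp [0, 0, 18, 15, 117] [6.9, 20.2] tilt 0.817
comp [33, 28, 25, 15, 170] [24.7, 10.4] tilt -0.218
comp [34, 42, 41, 10, 147] [9.0, 40.0] tilt 0.295
crop 135 172
```

>>> {"name": "shift_gripper", "arguments": {
  "steps": [
    [[12, -4, 0, 1.4, 0], [12, -7, 0, 2.6, 0], [12, -7, 0, 2.6, 0]]
  ]
}}

```text
time: 10.68
tool_pos: [570.5, -292.9, 362.8]
tcp_rot: [3.141, 0.0, 1.266]
contact_force: [0.3, 0.2, 1.9]
grip_width: 22.1
finger_force: 30.0
```

```bash
python3 -c "
from h import *
tilt('s7')"
```

```text
comp [1, 0, 17, 13, 88] [6.2, 18.9] tilt 0.786
comp [34, 28, 24, 15, 174] [23.7, 10.6] tilt -0.137
comp [36, 43, 16, 7, 55] [15.6, 4.3] tilt 0.105
comp [53, 42, 23, 10, 88] [8.5, 22.8] tilt 0.555
crop 133 172
```

View pics/s7.png

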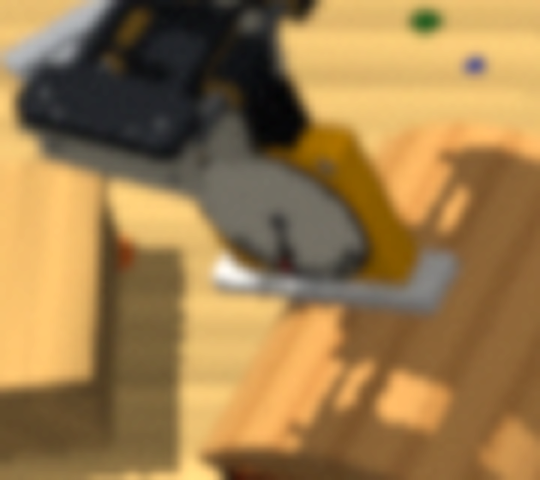

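```bash
cat > m.py <<'E'
from h import *
import sys
def meas(c,P,yaw=-.303):
    n=np.array([np.cos(yaw),np.sin(yaw),0]); ey=np.array([-n[1],n[0],0])
    u,v=proj(c,P-[0,0,100]).astype(int); u0,v0=u-45,v-40
    im=np.ascontiguousarray(c["color"][v0:v0+80,u0:u0+90]); hsv=cv2.cvtColor(im,cv2.COLOR_RGB2HSV)
    m=((hsv[...,1]<70)&(hsv[...,2]>70)); m[:40]=0; m[56:]=0; m[:,:30]=0; m[:,78:]=0
    # lower envelope of the bar: bottom-most mask pixel per column
    q=[]
    for x in range(90):
        r=np.nonzero(m[:,x])[0]
        if len(r): q.append((x,r.max()))
    q=np.array(q,np.float32)
    g=hsv[...,1].astype(float)
    dx,dy,x,y=cv2.fitLine(q,cv2.DIST_HUBER,0,.01,.01).ravel()
    A,B=[onplane(c,np.array([x+u0+s*dx,y+v0+s*dy]),P+15*n,n) for s in(-8,8)]
    d=B-A; print("bar lower edge tilt",round(np.arctan(d[2]/(d@ey)),3),len(q))
    f=im.astype(float); w=np.clip(f[...,0]-1.6*np.maximum(f[...,1],f[...,2])-8,0,None); w[:35]=0;w[52:]=0;w[:,:35]=0;w[:,62:]=0
    yy,xx=np.mgrid[:80,:90]; r=np.array([(w*xx).sum(),(w*yy).sum()])/w.sum()
    # hub: darkest blob in dial centre above the red
    k=255-f.max(2); sub=np.zeros_like(k); y1=int(r[1]); sub[y1-10:y1-4,int(r[0])-4:int(r[0])+4]=1; k=np.clip(k-np.median(k[sub>0])-15,0,None)*sub; hb=np.array([(k*xx).sum(),(k*yy).sum()])/k.sum()
    off=P+13*n; R_=onplane(c,r+[u0,v0],off,n); H=onplane(c,hb+[u0,v0],off,n); e=R_-H
    print("red",r.round(2),"dark",hb.round(2),"red from plumb",round(np.arctan2(-e@ey,-e[2]),3),np.linalg.norm(e).round(1))
for nm,p in [("s4",(578.1,-269.4,370.1)),("s5",(575.2,-277.9,368.1)),("s6",(572.5,-286.5,365.2)),("s7",(570.5,-292.9,362.8))]:
    print(nm); meas(pickle.load(open(nm+".pkl","rb")),np.array(p)-[0,0,159])
E
python3 m.py
```

```text
s4
bar lower edge tilt 0.177 42
red [44.03 43.  ] dark [43.93 36.16] red from plumb 0.169 32.6
s5
bar lower edge tilt 0.189 42
red [45.   43.12] dark [44.43 36.88] red from plumb 0.124 29.0
s6
bar lower edge tilt 0.22 41m.py:19: RuntimeWarning: invalid value encountered in divide
  yy,xx=np.mgrid[:80,:90]; r=np.array([(w*xx).sum(),(w*yy).sum()])/w.sum()
Traceback (most recent call last):
  File "m.py", line 25, in <module>
    print(nm); meas(pickle.load(open(nm+".pkl","rb")),np.array(p)-[0,0,159])
               ~~~~^^^^^^^^^^^^^^^^^^^^^^^^^^^^^^^^^^^^^^^^^^^^^^^^^^^^^^^^^
  File "m.py", line 21, in meas
    k=255-f.max(2); sub=np.zeros_like(k); y1=int(r[1]); sub[y1-10:y1-4,int(r[0])-4:int(r[0])+4]=1; k=np.clip(k-np.median(k[sub>0])-15,0,None)*sub; hb=np.array([(k*xx).sum(),(k*yy).sum()])/k.sum()
                                             ~~~^^^^^^
ValueError: cannot convert float NaN to integer
```

```bash
python3 - <<'E'
from h import *
c=bot.capture("wrist");o=bot.get_obs();pickle.dump((c,o["tool_pos"]),open("w3.pkl","wb"))
P=o["tool_pos"]-[0,0,159];yaw=-.305;n=np.array([np.cos(yaw),np.sin(yaw),0]);ey=np.array([-n[1],n[0],0])
for a in(.25,.3,.35):
    for z,y in((10,60),(0,60),(100,48)):
        yy=y*np.cos(a)-(z-117.8)*np.sin(a); zz=y*np.sin(a)+(z-117.8)*np.cos(a)
        print(a,z,proj(c,P+yy*ey+[0,0,zz]).round(1))
cv2.imwrite("pics/w3.png",np.clip(1.4*cv2.resize(c["color"][60:210,180:380,::-1],None,fx=4,fy=4,interpolation=cv2.INTER_CUBIC),0,255).astype(np.uint8))
E
```

```text
0.25 10 [277.4  92.4]
0.25 0 [277.4  88.8]
0.25 100 [277.  170.9]
0.3 10 [277.4  84.6]
0.3 0 [277.4  80.5]
0.3 100 [277.  171.6]
0.35 10 [277.3  76.9]
0.35 0 [277.4  72.1]
0.35 100 [276.9 172.6]
```

View pics/w3.png

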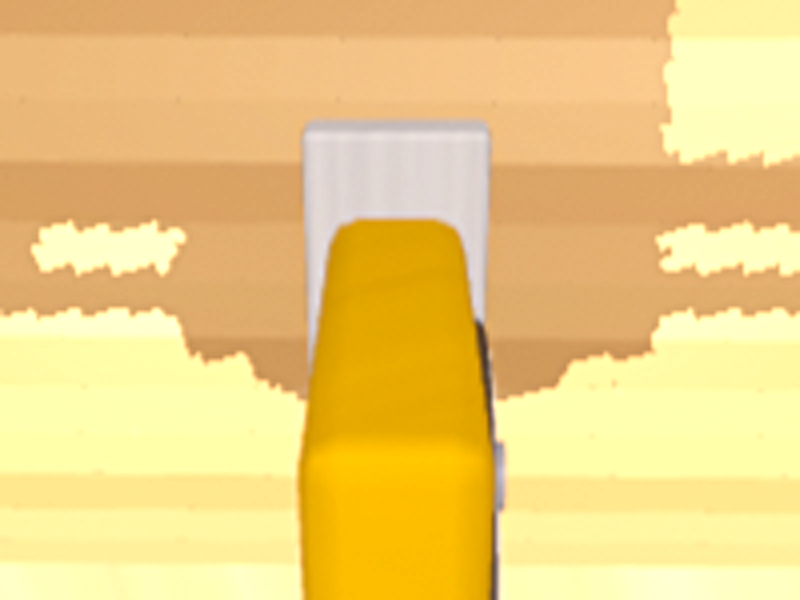

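```bash
cat > k.py <<'E'
from h import *
from scipy.optimize import brentq
c=bot.capture("wrist");o=bot.get_obs();P=o["tool_pos"]-[0,0,159];yaw=-.305
n=np.array([np.cos(yaw),np.sin(yaw),0]);ey=np.array([-n[1],n[0],0])
S=cv2.cvtColor(c["color"],cv2.COLOR_RGB2HSV)[:,265:290,1].mean(1)
row=next(r for r in range(20,160) if S[r]<(S[r-4]+S[r+4])/2 and S[r-4]-S[r+4]>40)
a0,b0=S[row-4],S[row+4]; mid=(a0+b0)/2; row=row-1+(S[row-1]-mid)/(S[row-1]-S[row])
def f(a,dy=-1.2):
    y=60+dy; return proj(c,P+(y*np.cos(a)+117.8*np.sin(a))*ey+[0,0,y*np.sin(a)-117.8*np.cos(a)])[1]-row
print("row",round(row,2),"tilt",round(brentq(f,-.1,.6),3),"F",o["contact_force"].round(1),o["tool_pos"].round(1),o["moment"].round(2))
E
python3 k.py
```

```text
row 89.51 tilt 0.257 F [-0.4 -1.   2.3] [ 570.6 -292.8  362.8] [ 0.11 -0.25 -0.05]
```

>>> {"name": "shift_gripper", "arguments": {
  "steps": [
    [[12, -4, 0, 1.7, 0], [12, -8, 0, 3.5, 0], [12, -8, 0, 3.5, 0]]
  ]
}}

```text
time: 11.2
tool_pos: [568.0, -300.7, 359.1]
tcp_rot: [-3.141, 0.0, 1.265]
contact_force: [0.6, -0.3, 1.7]
grip_width: 21.9
finger_force: 30.0
```

```bash
python3 k.py
```

```text
row 80.75 tilt 0.31 F [ 0.9 -1.   1.6] [ 568.1 -300.6  359.1] [ 0.04 -0.22 -0.04]
```

>>> {"name": "shift_gripper", "arguments": {
  "steps": [
    [[12, -2, 0, 0.8, 0], [12, -3, 0, 1.4, 0], [12, -3, 0, 1.4, 0], [12, -3, 0, 1.4, 0], [12, -3, 0, 1.4, 0]]
  ]
}}

```text
time: 11.88
tool_pos: [567.3, -303.2, 358.0]
tcp_rot: [3.141, 0.0, 1.266]
contact_force: [0.3, -1.0, 3.9]
grip_width: 21.9
finger_force: 30.0
```

```bash
python3 k.py
python3 - <<'E'
from h import *
tilt('s8')
c=pickle.load(open('s8.pkl','rb'))
# level check of calibration: red tip / hub pixels
P=bot.get_obs()["tool_pos"]-[0,0,159];n=np.array([np.cos(-.303),np.sin(-.303),0]);ey=np.array([-n[1],n[0],0])
a=.33;hub=P+13*n-61.8*(np.cos(a)*np.array([0,0,1])-np.sin(a)*ey)
h=proj(c,hub);q=proj(c,hub-[0,0,30]);print("hub",h,"plumb",q)
u0,v0=(h-[6,3]).astype(int)
f=c["color"][v0:v0+18,u0:u0+14].astype(int); print(u0,v0);print(f.max(2));print(f[...,0]-f[...,1])
E
```

```text
row 78.93 tilt 0.322 F [-0.1  1.1  4.2] [ 567.3 -303.2  358. ] [ 0.23 -0.21 -0.  ]
comp [4, 1, 13, 11, 53] [4.0, 15.5] tilt 0.811
comp [35, 28, 23, 15, 176] [23.7, 10.4] tilt -0.118
comp [57, 42, 20, 9, 67] [8.0, 19.0] tilt 0.618
comp [38, 44, 17, 6, 46] [16.1, 4.1] tilt 0.18
crop 130 172
hub [177.17620399 208.49193792] plumb [179.08891484 215.30387135]
171 205
[[ 76  78  77  78  77  76  77  77  77  77  77  77  77  72]
 [ 78  78  78  77  76  74  74  75  77  77  78  77  77  77]
 [ 77  77  77  76  71  65  65  70  75  77  77  77  77  78]
 [ 78  77  77  76  68  55  51  61  71  76  77  77  77  79]
 [ 78  77  77  76  68  53  44  54  69  76  77  77  78  77]
 [ 76  76  77  76  72  61  50  56  70  75  76  78  77  78]
 [ 70  72  75  76  75  67  54  54  68  75  77  78  77  77]
 [ 56  61  68  75  74  69  53  49  61  72  76  77  78  78]
 [ 51  51  58  67  70  65  49  37  50  66  75  77  77  78]
 [ 63  51  50  55  59  57  42  30  40  59  72  76  77  76]
 [ 8
[... 579 characters left out ...]
 2  1  2  2  2  2  2  2]
 [ 2  2  2  2  2  1  1  2  2  2  1  2  2  3]
 [ 2  1  2  2  2  2  2  3  3  3  1  1  2  2]
 [ 2  2  2  1  2  2  4  5  4  2  2  2  2  3]
 [ 2  2  2  2  2  2  3  4  4  2  2  2  2  2]
 [ 2  2  1  3  2  3  3  3  3  2  1  2  2  2]
 [ 8  4  2  3  1  1  3  2  2  1  2  3  2  3]
 [15  9  5  3  2  2  2  2  2  2  2  2  2  2]
 [19 18 12  8  5  2  3  5  6  4  3  3  2  2]
 [14 17 18 16 12  8  7 11 12 10  4  3  2  1]
 [ 8 12 13 13 13 11 10 11 16 15  7  3  1  0]
 [ 4  5  5  6  7  6  6  6  8  8  4  1  0  0]
 [ 2  2  3  3  2  2  2  2  3  2  1  0  0  1]
 [ 4  4  3  3  4  2  3  3  3  2  1  1  0  1]
 [13 12 12 11 12 11 11 12 10  7  5  3  4  4]
 [24 24 23 23 24 24 24 23 22 17 12 13 14 16]]
```

>>> {"name": "shift_gripper", "arguments": {
  "steps": [
    [[12, 0, 0, 0, 0], [12, 0, 0, 0, 0], [12, 0, 0, 0, 0], [12, 0, 0, 0, 0], [12, 0, 0, 0, 0]]
  ]
}}

```text
time: 12.6
tool_pos: [567.3, -303.2, 358.0]
tcp_rot: [3.141, 0.0, 1.266]
contact_force: [-0.1, 0.4, 5.0]
grip_width: 22.1
finger_force: 30.0
```

```bash
python3 k.py; python3 -c "
from plant import bot
print(bot.close_job())"
```

```text
row 78.94 tilt 0.322 F [-1.7  0.1  5. ] [ 567.3 -303.2  358. ] [ 0.21 -0.11 -0.04]
the job is handed in; nothing more can be done
None
```

I handed the job in with the gauge still gripped and resting on the lid at about 7 N, measured at 0.32 rad against a red hand read at 0.33 rad; hand-in gave no verdict, and I did not re-measure the casket's position.

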